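# Stand the red-knobbed rest post up on its foot

### The job

Two work-rest posts lie on the plywood work board. Stand the one with the red ball knob upright on its square foot plate: tip it up by its knob, pivoting on the edge of its foot, so that the foot stays down on the board within a hand's breadth of where it lies now, and let go. Leave the black-knobbed post lying as it is.

Things in the scene. Friction and masses are not known exactly. Their poses are not given: they have to be found in the camera images.
- rest_post: Post to raise, 178 mm long, 0.3 to 0.55 kg: dark square foot plate 60x60x10 mm, bright round shaft of 20 mm diameter, red ball knob of 36 mm. Origin: centre of the plate's underside. Its z axis runs from foot to knob (up when standing), x and y along the plate's edges. It lies on the board on one plate edge and the knob, y level, knob towards the robot (25 degrees either way), origin 31 mm above the board.
- rest_post_knob (a point): Centre of the red ball knob (36 mm in diameter), 160 mm from rest_post's origin along its z axis, 18 mm above the board while the post lies. Held by the ball between two fingers closing along the post's y axis, the post can turn about that axis between them.
- work_board: Fixed plywood board on four legs standing on the cabinet, 455 mm (x) by 470 mm (y); its flat top, on which the posts lie and on which the red-knobbed one must stand, is at z = 0.125 m. Origin on the cabinet top under its centre.
- spare_post: Bystander to leave alone: an identical post but with a black ball knob, lying in the same way; origin and axes as for rest_post.

How it is judged:
At the end, for the whole second after the job is handed in: The red-knobbed post stands still on its foot plate on the work board, upright within 10 degrees, the centre of its foot plate within 120 mm of where it was at the start (tipping it up about its edge shifts that point by about 40 mm); the black-knobbed post still lies within 30 mm of where it was (angle between rest_post's own z axis and vertical below 0.17 rad and height (world z) of rest_post between 0.113 and 0.137 m and distance of rest_post from where it was at the start of the episode below 0.12 m and linear speed of rest_post below 0.03 m/s and angular speed of rest_post below 0.2 rad/s and distance of spare_post from where it was at the start of the episode below 0.03 m and angle between spare_post's own z axis and vertical above 1.3 rad); the robot touches nothing.
It fails at once if the red-knobbed post's foot is lifted off the board (centre of its underside more than 65 mm above the board; it is 31 mm above it while lying) (height (world z) of rest_post above 0.19 m).
It fails at once if the black-knobbed post is moved by more than 30 mm (distance of spare_post from where it was at the start of the episode above 0.03 m).
It also fails if it takes over 38 s, if anything falls off the work surface, if the arm or the gripper's body presses on something with over 40 N, if the wrist force passes 120 N, or if a joint passes its speed limit or range.

### The arm

A 7-joint arm with a two-finger parallel gripper is mounted at the origin on a cart in front of the work surface, level with it; the furniture and walls round the work are solid. World frame = base frame: x ahead of the robot, y to its left, z up, the work surface at z = 0. Lengths are in m, angles in rad, forces in N, time in s.
With the tool pointing down it reaches from about 0.4 to 0.85 m from the base axis. Payload 10.4 kg.
Tool frame: the origin (TCP) lies at the very end of the fingers, on their centre line; the grasp point (between the pads) lies 19 mm behind it (grasp_offset is the distance from the TCP to the grasp point, in m); z points along the fingers, y is the line along which they close (so a half turn about z gives the same grasp; the last joint's range is limited). The gripper opens to 85 mm and grips with 20 to 120 N. Pads are 22 mm wide; open, the fingers measure 114 mm over their backs; the gripper's body (76 mm by 85 mm) begins 54 mm behind the grasp point. The pads swing forward as they close: fully open they stand 13 mm farther back than shut.
Start: joints at [-0.023, 0.332, -0.065, 1.46, 0.022, 1.35, -0.088], TCP at [0.625, 0, 0.231] pointing down, gripper open.
Joint ranges: [-2.6, 2.6], [-0.5, 2.12], [-1.47, 1.34], [0.16, 2.42], [-1.27, 4.41], [0.06, 2.06], [-2.6, 2.6]. Speed limits (rad/s): [2.22, 2.22, 2.79, 2.79, 3.14, 3.14, 3.14].

### API

Orientations are given as a unit quaternion [x, y, z, w].
In Python, from workcell import * gives the robot as it stands.
- The arm moves only by the tool jog_arm, never from a script. Its argument "plan" is a list of rows, each a list of 3 entries, a list of its own where there are three numbers: the turn, a rotation vector about the tool's x, y, z in rad, then the shift along the tool's x, y, z in m, then the finger opening in m, from 0 to 0.0854. A call has 1 to 8 rows; each row is the pose to reach, as a shift and turn from the pose commanded when the call began, along the tool's axes at that moment; what a row does not reach only later rows make up. A row lasts 1/12 s, in which the tool goes at most 41.7 mm and 7.16 degrees, less where a joint would pass 70% of its speed; a pose out of reach is approached as far as the arm can. A call with a gripper value outside its range is refused whole. The fingers move at their own pace and stop on an object; "force" is the grip in N (left out, the last holds). Time passes only in rows, so rows that repeat a pose let the fingers close. It gives the time, the measured TCP pose, the force, the opening and the grip force at its end, in the units of the state.
- get_obs(): the state, without advancing time (a new reading comes with each control period).
- camera(name): name is "scene" or "side" or "wrist"; returns a dict with "img" (420x560x3 uint8, red, green, blue), "mtx" (3x3 intrinsics, pixels), "k1" (the pictures are not rectified: a ray, as slopes to the right and down, at radius r is drawn at 1 + k1 r^2 times it, then the intrinsics apply), "extrinsics" (4x4, takes a point from camera to world coordinates). Camera axes: x right, y down, z forward; pixel columns grow to the right and rows downward; lengths in m; the calibration is good to about 2 mm. A picture is of the moment at which its call begins. There is no depth.
- hand_in(): hands the job in; it is judged then, once.
The state is a dict: "clock": time; "joint_pos": joint angles; "joint_velocities": joint speeds; "tau": joint torques, N m; "position": TCP position; "ee_rot": TCP orientation; "ft_force": force on the tool from outside, world axes, zero at the start; "torque": the same for the moment, N m; "grip_width": opening from 0.0 (shut) to 1.0 (fully open); "grasp_force": force on a finger pad.
Only numpy, scipy, OpenCV 4.12 (cv2) and the standard library are available. Lean on these libraries where they do the work, as an engineer would, in place of code of your own. Each camera call takes 0.05 s, during which the arm holds its last target. There are 200 camera calls.

## Working session

There is one attempt and no reset: what is moved stays moved. The work goes in short steps, Python scripts to look and compute and a tool call to move; the robot and the scene stay as the last step left them, time stands still between calls to the robot, and variables do not carry over. Pictures are saved under pics/ and viewed, at most 10 in all, crops included, and the job is handed in when it is done.

Besides the shell and the picture viewer there is one more tool, called as name([rows], argument=value, ...), one row to a line, values as JSON. jog_arm: Moves the arm, as the interface text tells. Its arguments: {"type":"object","properties":{"plan":{"type":"array"},"force":{"type":"number"}},"required":["plan"]}

```bash
ls; mkdir -p pics
cat > h.py <<'E'
from workcell import *
import numpy as np, cv2
from scipy.spatial.transform import Rotation as R
def ray(c,u,v):
    K=c["mtx"];p=cv2.undistortPoints(np.array([[[u,v]]],float),np.array(K),np.array([c["k1"],0,0,0,0.]))[0,0]
    # k1 model applied to radius in slopes
    E=np.array(c["extrinsics"]);d=E[:3,:3]@[p[0],p[1],1];return E[:3,3],d/np.linalg.norm(d)
def onz(c,u,v,z):
    o,d=ray(c,u,v);return o+d*(z-o[2])/d[2]
def tri(r):
    A=sum(np.eye(3)-np.outer(d,d) for o,d in r);b=sum((np.eye(3)-np.outer(d,d))@o for o,d in r)
    return np.linalg.solve(A,b)
def red(img):
    h=cv2.cvtColor(img,cv2.COLOR_RGB2HSV)
    m=(((h[...,0]<6)|(h[...,0]>174))&(h[...,1]>150)&(h[...,2]>60)).astype(np.uint8)
    n,l,s,ce=cv2.connectedComponentsWithStats(m)
    return [(s[i].tolist(),ce[i].round(1).tolist()) for i in range(1,n) if s[i][4]>30]
E
python3 - <<'E'
from h import *
for n in("scene","side","wrist"):
    c=camera(n);cv2.imwrite(f"pics/{n}0.png",c["img"][...,::-1])
    print(n,red(c["img"]),np.round(c["extrinsics"],2)[:3,3], c["k1"])
    for s,ce in red(c["img"]): print(onz(c,*ce,0.143).round(4))
o=get_obs();print(o)
E
```

```text
pics
scene [([289, 118, 13, 16, 162], [294.7, 125.6]), ([443, 180, 13, 21, 146], [448.8, 190.2]), ([420, 247, 19, 19, 280], [428.8, 256.0])] [ 0.73 -0.44  0.88] -0.06530652116187208
[0.4713 0.2312 0.143 ]
[0.7961 0.1807 0.143 ]
[0.7914 0.0298 0.143 ]
side [([345, 158, 15, 13, 120], [351.3, 163.4]), ([219, 301, 16, 17, 216], [226.3, 308.7]), ([340, 315, 23, 18, 177], [350.8, 323.6])] [1.09 0.02 1.04] 0.027254455656761507
[0.4691 0.2334 0.143 ]
[ 0.7523 -0.0288  0.143 ]
[0.7969 0.1802 0.143 ]
wrist [([534, 276, 26, 43, 834], [548.4, 299.4]), ([520, 293, 13, 16, 46], [526.0, 299.7])] [0.62 0.08 0.37] -0.06838065291633595
[ 0.8818 -0.0923  0.143 ]
[ 0.8571 -0.0914  0.143 ]
{'clock': 0.15, 'joint_pos': array([-0.02260299,  0.33270715, -0.06470111,  1.46073109,  0.02162761,
        1.34985728, -0.08845986]), 'joint_velocities': array([ 0.00148733, -0.00344657, -0.00017104, -0.00279434,  0.00120441,
        0.00038043, -0.00147184]), 'tau': array([ 1.13752249e-03, -6.25829744e+01,  4.95374459e-02, -3.91853535e+01,
        1.63436425e-02,  7.44175835e-03, -2.63868424e-05]), 'position': array([ 6.24738609e-01, -4.94687320e-06,  2.30719171e-01]), 'ee_rot': array([ 7.07083077e-01,  7.07130306e-01, -3.79043836e-04, -3.31200617e-04]), 'ft_force': array([ 0.22242203, -0.52724634,  1.42107595]), 'torque': array([-0.05184812,  0.00104993, -0.01228047]), 'grasp_force': 0.0, 'grip_width': 1.0026737902295213}
```

View pics/scene0.png

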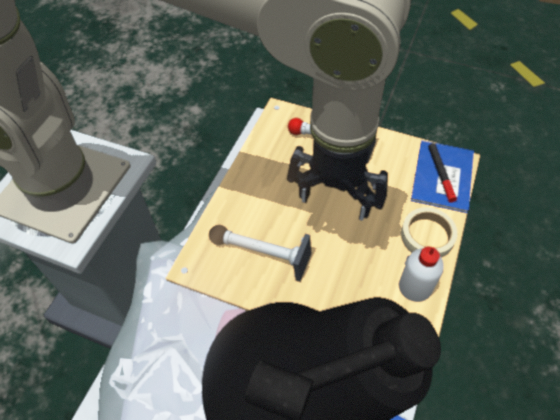

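View pics/side0.png

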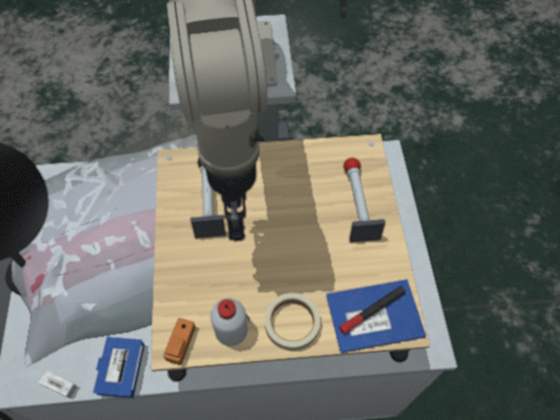

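The side view shows the red knob at about (351,163), its shaft running to a dark foot plate with corners near (349,224), (382,219), (385,239) and (353,243). The spare's plate is at about (208,226). In the scene view the red knob is at (295,126), with the arm hiding the rest of that post. The bottle, ring and knife are clear of it.

Run:
```python
from h import *
s=camera("scene");c=camera("side")
g=cv2.cvtColor(c["img"],cv2.COLOR_RGB2GRAY)
m=np.zeros_like(g);m[212:250,340:395]=(g[212:250,340:395]<85)
cs=max(cv2.findContours(m,cv2.RETR_EXTERNAL,cv2.CHAIN_APPROX_NONE)[0],key=cv2.contourArea)
b=cv2.boxPoints(cv2.minAreaRect(cs));ap=cv2.approxPolyDP(cs,4,True)[:,0];print(b.round(1).tolist(),ap.tolist())
for z in(.126,.186):print(z,[onz(c,*p,z)[:2].round(4).tolist() for p in b])
def knob(c,box):
    x0,y0,x1,y1=box;i=c["img"][y0:y1,x0:x1].astype(int);m=((i[...,0]>1.8*i[...,1])&(i[...,0]>50)).astype(np.uint8)
    k=max(cv2.findContours(m,cv2.RETR_EXTERNAL,cv2.CHAIN_APPROX_NONE)[0],key=cv2.contourArea)
    (u,v),r=cv2.minEnclosingCircle(k);return u+x0,v+y0,r
a=knob(s,(280,110,312,142));d=knob(c,(335,148,368,180));print(a,d)
r=[ray(s,*a[:2]),ray(c,*d[:2])];p=tri(r);print("knob",p.round(4),onz(s,*a[:2],.143).round(4),onz(c,*d[:2],.143).round(4))
# shaft midpoints: bright pixels by row in side view
for v in(180,190,200,210):
    row=c["img"][v,335:385].astype(int);w=np.where((row[:,2]>row[:,0]*.8)&(row.sum(1)>250))[0]+335
    print(v,w.min() if len(w) else 0,w.max() if len(w) else 0, onz(c,(w.min()+w.max())/2,v,.145+(v-163)/65*.012).round(4) if len(w) else 0)
```

```text
[[350.0, 221.0], [384.0, 221.0], [384.0, 241.0], [350.0, 241.0]] [[383, 221], [353, 223], [350, 241], [380, 239]]
0.126 [[0.5904, 0.2137], [0.596, 0.2784], [0.6384, 0.2704], [0.633, 0.2069]]
0.186 [[0.6231, 0.2013], [0.6283, 0.2618], [0.6679, 0.2543], [0.6628, 0.195]]
(295.5, 125.875, 8.262401580810547) (351.5, 165.0, 7.762187480926514)
knob [0.4719 0.2335 0.1408] [0.4731 0.2311 0.143 ] [0.473  0.2332 0.143 ]
180 350 360 [0.5124 0.2332 0.1481]
190 352 362 [0.5368 0.2329 0.15  ]
200 354 365 [0.5607 0.2335 0.1518]
210 357 367 [0.584  0.2341 0.1537]
```

jog_arm([
  [[0,0,-0.11],[0.02,-0.013,0],0.0854],
  [[0,0,-0.22],[0.05,-0.033,0],0.0854],
  [[0,0,-0.33],[0.08,-0.052,0],0.0854],
  [[0,0,-0.44],[0.11,-0.072,0],0.0854],
  [[0,0,-0.55],[0.14,-0.092,0],0.0854],
  [[0,0,-0.66],[0.17,-0.111,0],0.0854],
  [[0,0,-0.77],[0.2,-0.131,0],0.0854],
  [[0,0,-0.88],[0.2325,-0.152,0],0.0854],
])

```text
clock: 0.92
position: [0.472, 0.2333, 0.2314]
ee_rot: [0.336, 0.942, -0.0, 0.0]
ft_force: [0.9, 0.6, 0.3]
grip_width: 1.001
grasp_force: 0.0
```

jog_arm([
  [[0,0,-0.11],[0,0,0],0.07],
  [[0,0,-0.22],[0,0,0],0.07],
  [[0,0,-0.33],[0,0,0],0.07],
  [[0,0,-0.44],[0,0,0],0.07],
  [[0,0,-0.55],[0,0,0],0.07],
  [[0,0,-0.65],[0,0,0],0.07],
  [[0,0,-0.71],[0,0,0],0.07],
  [[0,0,-0.71],[0,0,0],0.07],
])

```text
clock: 1.58
position: [0.473, 0.2324, 0.2313]
ee_rot: [-0.011, 1.0, -0.0, -0.0]
ft_force: [-0.2, -0.2, -0.1]
grip_width: 0.821
grasp_force: 0.0
```

Run:
```python
from h import *
for n in("scene","side","wrist"):
    c=camera(n);cv2.imwrite(f"pics/{n}1.png",c["img"][...,::-1])
    for s,ce in red(c["img"]): print(n,s,ce,onz(c,*ce,0.143).round(4))
o=get_obs();print(o["clock"],o["position"],R.from_quat(o["ee_rot"]).as_matrix().round(3),o["joint_pos"].round(2),o["ft_force"])
```

```text
scene [288, 118, 15, 16, 172] [294.6, 125.2] [0.4707 0.2322 0.143 ]
scene [443, 180, 13, 21, 148] [448.8, 190.1] [0.7961 0.1809 0.143 ]
scene [420, 247, 19, 19, 279] [428.8, 256.0] [0.7914 0.0298 0.143 ]
side [345, 158, 15, 13, 127] [351.6, 163.1] [0.4684 0.2341 0.143 ]
side [219, 301, 16, 17, 218] [226.4, 308.8] [ 0.7525 -0.0286  0.143 ]
side [340, 315, 23, 18, 174] [350.9, 323.6] [0.7969 0.1804 0.143 ]
wrist [259, 187, 44, 43, 1496] [280.3, 208.6] [0.4735 0.2336 0.143 ]
1.7333 [0.47298491 0.23247782 0.2313033 ] [[-1.    -0.017  0.   ]
 [-0.017  1.    -0.   ]
 [-0.    -0.    -1.   ]] [-0.19  0.14 -0.38  1.7   0.05  1.31  1.  ] [-0.15214452 -0.39933716  0.8715724 ]
```

View pics/wrist1.png

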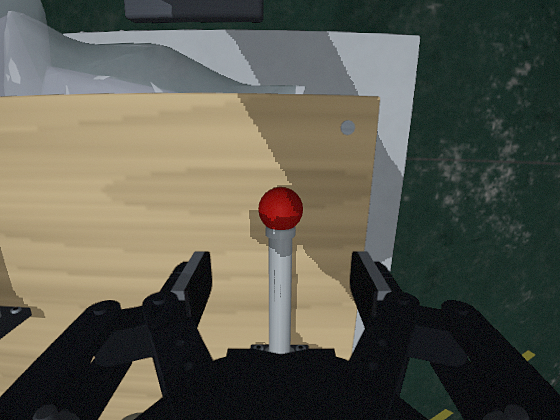

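View pics/side1.png

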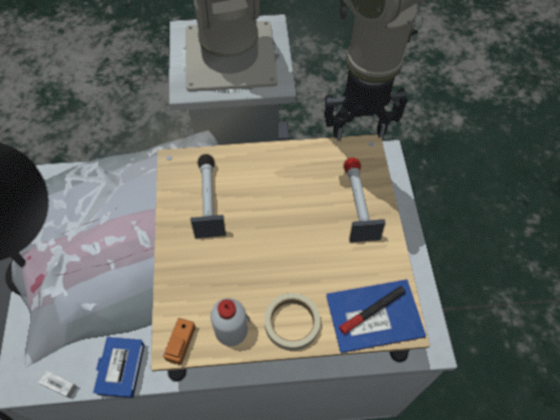

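The wrist view shows the knob at (281,208), midway between the fingers, with the shaft vertical in the picture, so yaw is aligned. The side view shows both posts lying undisturbed. Next I descend and grip.

jog_arm([
  [[0,0,0],[0,0,0.02],0.06],
  [[0,0,0],[0,0,0.045],0.06],
  [[0,0,0],[0,0,0.07],0.06],
  [[0,0,0],[0,0,0.09],0.06],
  [[0,0,0],[0,0,0.1],0.06],
  [[0,0,0],[0,0,0.103],0.05],
  [[0,0,0],[0,0,0.103],0.045],
  [[0,0,0],[0,0,0.103],0.045],
], force=30)

```text
clock: 2.4
position: [0.4736, 0.2329, 0.1295]
ee_rot: [-0.009, 1.0, 0.0, 0.001]
ft_force: [0.2, -0.1, -0.2]
grip_width: 0.523
grasp_force: 0.0
```

jog_arm([
  [[0,0,0],[0,0,0],0.04],
  [[0,0,0],[0,0,0],0.036],
  [[0,0,0],[0,0,0],0.03],
  [[0,0,0],[0,0,0],0.03],
  [[0,0,0],[0,0,0],0.03],
  [[0,0,0],[0,0,0],0.03],
])

```text
clock: 2.9
position: [0.4737, 0.2328, 0.1295]
ee_rot: [-0.009, 1.0, 0.0, 0.001]
ft_force: [-1.2, -1.1, 6.2]
grip_width: 0.402
grasp_force: 29.3
```

Run:
```python
from h import *
c=camera("wrist");cv2.imwrite("pics/wrist2.png",c["img"][...,::-1])
o=get_obs();print(o["clock"],o["position"],o["grip_width"]*.0854,o["grasp_force"],o["ft_force"])
# arc: pivot edge relative to knob; waypoints of knob displacement per angle
e=np.array([.1619,-.0177+.0008]);r=-e
for a in np.arange(0,96,5):
    t=np.radians(a);M=np.array([[np.cos(t),np.sin(t)],[-np.sin(t),np.cos(t)]])
    print(a,((M@r)-r).round(4))
```

```text
2.95 [0.47364987 0.23276808 0.12949341] 0.03441568800589238 29.2839315533638 [-2.01342129 -0.92399004  6.7875563 ]
0 [0. 0.]
5 [0.0021 0.014 ]
10 [0.0054 0.0279]
15 [0.0099 0.0413]
20 [0.0155 0.0544]
25 [0.0223 0.0668]
30 [0.0301 0.0787]
35 [0.039  0.0898]
40 [0.0487 0.1001]
45 [0.0594 0.1095]
50 [0.0708 0.118 ]
55 [0.0829 0.1254]
60 [0.0956 0.1318]
65 [0.1088 0.137 ]
70 [0.1224 0.141 ]
75 [0.1363 0.1439]
80 [0.1504 0.1455]
85 [0.1646 0.1459]
90 [0.1788 0.145 ]
95 [0.1928 0.1429]
```

View pics/wrist2.png

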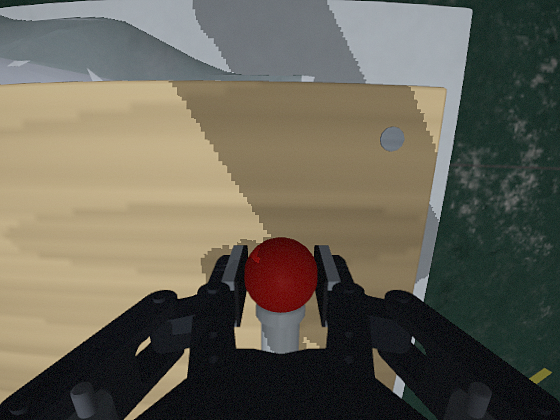

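The wrist view shows the ball at (281,275) squarely between both pads, with the shaft running centrally between the fingers. I'll start tipping along the arc.

jog_arm([
  [[0,0,0],[-0.0004,0,-0.0035],0.03],
  [[0,0,0],[-0.001,0,-0.007],0.03],
  [[0,0,0],[-0.0015,0,-0.0105],0.03],
  [[0,0,0],[-0.0021,0,-0.014],0.03],
  [[0,0,0],[-0.0036,0,-0.021],0.03],
  [[0,0,0],[-0.0054,0,-0.028],0.03],
  [[0,0,0],[-0.0075,0,-0.0347],0.03],
  [[0,0,0],[-0.0099,0,-0.0413],0.03],
])

```text
clock: 3.62
position: [0.4831, 0.2327, 0.1705]
ee_rot: [-0.01, 1.0, 0.0, 0.0]
ft_force: [-0.2, 0.2, -2.5]
grip_width: 0.4
grasp_force: 30.0
```

Run:
```python
from h import *
s=camera("scene");c=camera("side")
cv2.imwrite("pics/both3.png",np.hstack([s["img"][60:300,220:500],c["img"][100:340,200:480]])[...,::-1])
o=get_obs();print(o["clock"],o["position"],o["grip_width"]*.0854,o["grasp_force"],o["ft_force"])
```

```text
3.7167 [0.48362677 0.23293709 0.17096169] 0.034164117444355366 30.056535601615906 [-0.33460793  0.44638018 -2.02329897]
```

View pics/both3.png

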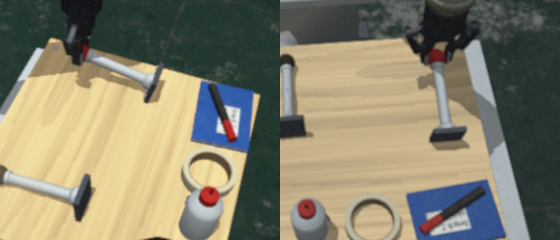

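The crops show the red post held by its knob and pivoting on its foot edge (plate at about (155,83) in the left crop). The wrist carries 2 N, which fits half the post's weight. I'll continue along the arc.

jog_arm([
  [[0,0,0],[-0.0027,0,-0.0066],0.03],
  [[0,0,0],[-0.0056,0,-0.0131],0.03],
  [[0,0,0],[-0.0089,0,-0.0194],0.03],
  [[0,0,0],[-0.0124,0,-0.0255],0.03],
  [[0,0,0],[-0.0162,0,-0.0315],0.03],
  [[0,0,0],[-0.0202,0,-0.0374],0.03],
  [[0,0,0],[-0.0246,0,-0.043],0.03],
  [[0,0,0],[-0.0291,0,-0.0485],0.03],
])

```text
clock: 4.38
position: [0.5125, 0.2333, 0.2187]
ee_rot: [-0.01, 1.0, 0.0, 0.0]
ft_force: [0.8, 0.3, -2.5]
grip_width: 0.402
grasp_force: 30.1
```

jog_arm([
  [[0,0,0],[-0.0048,0,-0.0052],0.03],
  [[0,0,0],[-0.0099,0,-0.0102],0.03],
  [[0,0,0],[-0.0152,0,-0.0149],0.03],
  [[0,0,0],[-0.0204,0,-0.0192],0.03],
  [[0,0,0],[-0.0265,0,-0.0236],0.03],
  [[0,0,0],[-0.0318,0,-0.0272],0.03],
  [[0,0,0],[-0.038,0,-0.0308],0.03],
  [[0,0,0],[-0.0439,0,-0.034],0.03],
])

```text
clock: 5.05
position: [0.5565, 0.2342, 0.2527]
ee_rot: [-0.01, 1.0, 0.0, 0.0]
ft_force: [-2.4, -0.9, 2.0]
grip_width: 0.398
grasp_force: 30.6
```

Run:
```python
from h import *
s=camera("scene");c=camera("side")
cv2.imwrite("pics/both4.png",np.hstack([s["img"][60:300,220:500],c["img"][100:340,200:480]])[...,::-1])
o=get_obs();print(o["clock"],o["position"],o["grip_width"]*.0854,o["grasp_force"],o["ft_force"])
```

```text
5.15 [0.55692013 0.23420445 0.25275279] 0.034214501713337994 30.64954698085785 [-3.02826103 -0.18411904  2.62672319]
```

View pics/both4.png

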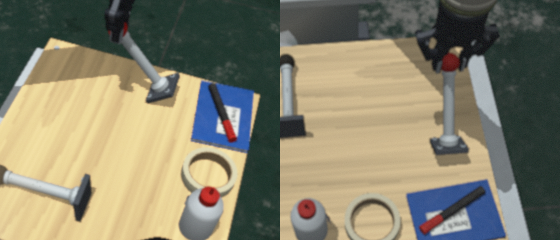

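The crops show the post about halfway up, with its foot still on the board and not slid. I'll do the last part now.

jog_arm([
  [[0,0,0],[-0.0063,0,-0.0045],0.03],
  [[0,0,0],[-0.0127,0,-0.008],0.03],
  [[0,0,0],[-0.0193,0,-0.0107],0.03],
  [[0,0,0],[-0.0259,0,-0.0132],0.03],
  [[0,0,0],[-0.0327,0,-0.0153],0.03],
  [[0,0,0],[-0.0395,0,-0.0172],0.03],
  [[0,0,0],[-0.0465,0,-0.0188],0.03],
  [[0,0,0],[-0.0534,0,-0.0201],0.03],
])

```text
clock: 5.82
position: [0.6101, 0.2351, 0.2724]
ee_rot: [-0.01, 1.0, -0.0, 0.0]
ft_force: [-0.3, -0.2, -1.2]
grip_width: 0.4
grasp_force: 30.5
```

jog_arm([
  [[0,0,0],[-0.007,0,-0.001],0.03],
  [[0,0,0],[-0.0141,0,-0.0016],0.03],
  [[0,0,0],[-0.0212,0,-0.002],0.03],
  [[0,0,0],[-0.0283,0,-0.002],0.03],
  [[0,0,0],[-0.0354,0,-0.0017],0.03],
  [[0,0,0],[-0.0425,0,-0.0011],0.03],
  [[0,0,0],[-0.0495,0,-0.0003],0.03],
  [[0,0,0],[-0.055,0,0.0006],0.03],
])

```text
clock: 6.48
position: [0.6653, 0.2361, 0.2719]
ee_rot: [-0.009, 1.0, 0.0, 0.0]
ft_force: [0.7, -1.2, 4.8]
grip_width: 0.4
grasp_force: 31.2
```

Run:
```python
from h import *
s=camera("scene");c=camera("side")
cv2.imwrite("pics/both5.png",np.hstack([s["img"][60:300,220:500],c["img"][100:340,200:480]])[...,::-1])
o=get_obs();print(o["clock"],o["position"],o["grip_width"]*.0854,o["grasp_force"],o["ft_force"],o["torque"])
```

```text
6.5833 [0.66560901 0.23577824 0.27177504] 0.03399724466201601 31.22807264328003 [ 0.98491875 -1.66145501  3.50639144] [-0.37141001  0.01300305  0.03372787]
```

View pics/both5.png

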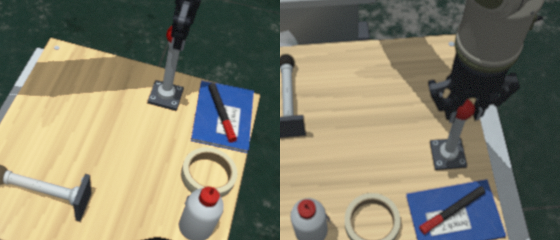

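The crops show the post upright with its plate at about (166,95) on the left and (449,154) on the right, and the shaft rising to the knob. I'll check the tilt before letting go.

Run:
```python
from h import *
for n,(x0,y0,x1,y1),kb in(("scene",(360,130,412,175),(380,80,402,110)),("side",(345,230,395,280),(372,195,402,230))):
    c=camera(n);g=cv2.cvtColor(c["img"],cv2.COLOR_RGB2GRAY)[y0:y1,x0:x1]
    k=max(cv2.findContours((g<85).astype(np.uint8),cv2.RETR_EXTERNAL,cv2.CHAIN_APPROX_NONE)[0],key=cv2.contourArea)
    b=cv2.boxPoints(cv2.minAreaRect(k))+[x0,y0]
    q=np.array([onz(c,*p,.135)[:2] for p in b]);print(n,q.round(4).tolist(),q.mean(0).round(4))
```

```text
scene [[0.6731, 0.2234], [0.6704, 0.2606], [0.6909, 0.2614], [0.6932, 0.2243]] [0.6819 0.2424]
side [[0.6238, 0.2041], [0.6157, 0.2645], [0.6946, 0.2638], [0.7019, 0.2058]] [0.659  0.2345]
```

The plate centre is at about (0.66, 0.235) and the knob at (0.666, 0.236), so it is upright within a couple of degrees. I'll release and retreat straight up.

jog_arm([
  [[0,0,0],[0,0,0],0.036],
  [[0,0,0],[0,0,0],0.04],
  [[0,0,0],[0,0,0],0.046],
  [[0,0,0],[0,0,0],0.055],
  [[0,0,0],[0,0,0],0.065],
  [[0,0,0],[0,0,0],0.075],
  [[0,0,0],[0,0,0],0.075],
  [[0,0,0],[0,0,0],0.075],
])

```text
clock: 7.35
position: [0.6642, 0.2362, 0.2716]
ee_rot: [-0.01, 1.0, 0.0, 0.0]
ft_force: [-0.2, 0.6, -0.0]
grip_width: 0.879
grasp_force: 0.0
```

jog_arm([
  [[0,0,0],[0,0,-0.006],0.075],
  [[0,0,0],[0,0,-0.018],0.075],
  [[0,0,0],[0,0,-0.033],0.075],
  [[0,0,0],[0,0,-0.05],0.075],
  [[0,0,0],[0,0,-0.068],0.075],
  [[0,0,0],[0,0,-0.08],0.075],
  [[0,0,0],[0,0,-0.085],0.075],
  [[0,0,0],[0,0,-0.085],0.075],
])

```text
clock: 8.02
position: [0.6646, 0.2365, 0.3589]
ee_rot: [-0.01, 1.0, 0.001, 0.001]
ft_force: [0.3, 0.2, -0.9]
grip_width: 0.876
grasp_force: 0.0
```

Run:
```python
from h import *
s=camera("scene");c=camera("side")
cv2.imwrite("pics/both6.png",np.hstack([s["img"][60:300,220:500],c["img"][100:340,200:480]])[...,::-1])
for k in(s,c):
    for b,ce in red(k["img"]): print(ce,onz(k,*ce,.285).round(4))
o=get_obs();print(o["clock"],o["position"],o["ft_force"])
```

```text
[398.2, 95.6] [0.6615 0.2335 0.285 ]
[448.8, 190.2] [0.7827 0.0615 0.285 ]
[428.8, 256.0] [ 0.7789 -0.0605  0.285 ]
[381.5, 210.5] [0.6622 0.234  0.285 ]
[226.4, 308.8] [ 0.8056 -0.0202  0.285 ]
[350.8, 323.6] [0.8429 0.1557 0.285 ]
8.1167 [0.66423386 0.23621814 0.35633644] [-0.55336595  0.95294369 -1.35006271]
```

View pics/both6.png

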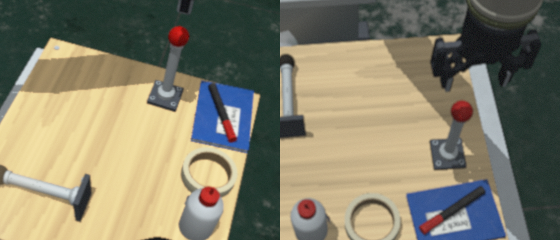

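The crops show the red post free-standing. Its knob is at (178,37) and (461,111), and both views put it at (0.662, 0.234) at the standing height. The spare is untouched and the gripper is clear.

```bash
python3 -c "
from workcell import *
print(hand_in())"
```

```text
the job is handed in; nothing more can be done
None
```

The red-knobbed post stands upright and released on its foot, about 30 mm from where the foot lay; the black-knobbed post was not touched, and the job is handed in (no verdict was returned).

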